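# Clamp a block lamination in the turnbuckle press

### The arm

A 7-joint arm with a two-finger parallel gripper is mounted at the origin on the work surface. World frame = base frame: x ahead of the robot, y to its left, z up, the work surface at z = 0. Lengths are in m, angles in rad, forces in N, time in s.
With the tool pointing down it reaches from about 0.425 to 0.8 m from the base axis. Payload 8.3 kg.
Tool frame: the origin (TCP) lies on the centre line of the jaws, within the pads' length; the fingertips stand 14 mm ahead of it and the grasp point (between the pads) lies 5 mm behind it; z points along the fingers, y is the direction in which the jaws open and shut (so a half turn about z gives the same grasp; the last joint's range is limited). The gripper opens to 85 mm and grips with 20 to 120 N. Pads are 22 mm wide; open, the fingers measure 114 mm over their backs; the gripper's body (76 mm by 85 mm) begins 54 mm behind the grasp point. The pads swing forward as they close: fully open they stand 13 mm farther back than shut.
Start: joints at [1.077, 0.383, 0.016, 1.37, -0.006, 1.388, -0.046], TCP at [0.261, -0.568, 0.245] pointing down, gripper open.
Joint ranges: [-2.95, 2.95], [-0.25, 2.06], [-1.52, 1.56], [0.18, 2.33], [-1.44, 4.58], [0.02, 2.06], [-3.01, 3.01]. Speed limits (rad/s): [2.39, 2.39, 3.01, 3.01, 3.14, 3.14, 3.14].

### API

Orientations are given as [roll, pitch, yaw] about the fixed x, y, z axes, in that order (R = Rz(yaw) Ry(pitch) Rx(roll)).
In Python, from plant import observe, cams, workorder gives the robot as it stands.
- The arm moves only by the tool arm_command, never from a script. Its argument "moves" is a list of rows, each a list of 3 entries, a list of its own where there are three numbers: the shift along the world's x, y, z in mm, then the turn, a rotation vector about the world's x, y, z in rad, then the finger opening in mm, from 0 to 85.4. In form: [[[tx, ty, tz], [ax, ay, az], grip], ...]. A call has 1 to 20 rows; each row shifts and turns the commanded pose from where the row before left it; what a row does not reach is not made up. A row lasts 1/10 s, in which the tool goes at most 50 mm and 8.59 degrees, less where a joint would pass 70% of its speed; a pose out of reach is approached as far as the arm can. A call is refused whole if a number of a shift passes 50 or a number of a turn 0.15, either way. A call with a gripper value outside its range is refused whole. The fingers move at their own pace and stop on an object; the grip force is fixed at half the most. Time passes only in rows, so rows that do not move let the fingers close. It gives the time, the measured TCP pose, the force and the opening at its end, in the units of the state.
- observe(): the state, without advancing time (a new reading comes with each control period).
- cams.capture(name): name is "scene" or "side" or "wrist"; returns a dict with "frame" (384x512x3 uint8, blue, green, red), "intrinsics" (3x3 intrinsics, pixels), "eye" and "orientation" of the camera in the world. Camera axes: x right, y up, looking along -z (the intrinsics and any distortion apply to the point x, -y, -z); pixel columns grow to the right and rows downward; lengths in m; the calibration is good to about 2 mm. A picture is of the moment at which its call begins. There is no depth.
- workorder.hand_in(): hands the job in, once; it reports no verdict.
Trained networks look in a picture, given as the dict that the camera call returned (one of the last four; its "shot" number tells which), for a name from the list of things; names that differ only in an ending like _2 or _b are one class to them, and where a whole thing is asked for, a point or a joint stands for the part that bears it (a point fixed in the world has none). Each returns a list of dicts, best first, with "score" (0 to 1); they miss things now and then, are a little off and sometimes report something else, mostly with a low value. They report only what shows in the picture. A call takes as long as a camera call. They do not tell look-alikes from the thing itself.
- cams.recognise(query, picture): "position" ([x, y, z] in m, in world coordinates, good to about 4 mm: the middle of the surface that is visible of it).
- cams.trace(query, picture): "region" (384x512 bool, what is visible of it).
The state is a dict: "time_s": time; "joint_pos": joint angles; "qd": joint speeds; "tau": joint torques, N m; "position": TCP position; "orientation": TCP orientation; "contact_force": force on the tool from outside, world axes, zero at the start; "wrist_torque": the same for the moment, N m; "width": opening from 0.0 (shut) to 1.0 (fully open).
Only numpy, scipy, OpenCV 4.12 (cv2) and the standard library are available. Lean on these libraries where they do the work, as an engineer would, in place of code of your own. Each camera call takes 0.05 s, during which the arm holds its last target. There are 200 camera calls.

### The job

Take the orange spacer out of the laminating press and put it in the grey tray, then stand every loose coloured block that is on the table, the same way up, in one row between the two green jaws, lengthwise across the jaws' closing direction and centred on the jaw faces. When all of them are in, turn the turnbuckle's spoked sleeve until both jaws have drawn in and you feel the whole row firmly clamped, and let go. Leave the glue jar, the mug and the white column alone.

Things in the scene. Friction and masses are not known exactly. Their poses are not given: they have to be found in the camera images.
- press: The laminating press: a flat grey bed 310 x 270 x 20 mm fixed on the table, its top 20 mm above the table. Origin under the bed's centre; x points away from the robot (the turnbuckle lies at x = -90 mm, the row of blocks at x = +90 mm), y is the direction in which the jaws close, z up. Its place and yaw (within 0.2 rad) vary.
- row_center (a point): Point on the bed's top face midway between the two jaw faces, x = +90 mm in the press frame; axes as the press. Blocks stand in a row along y through this point, 34 mm high, so their centres are 17 mm above it.
- jaw_left: Green sliding jaw on the +y side. Origin at the bed's top, in the plane of its clamping face, which looks to -y, at press x = 0; the face spans press x = 55 to 125 mm and is 40 mm high. The jaw is 22 mm thick; its foot, 22 mm high, leads to a 95 mm high post at x = -90 mm that holds its threaded rod. Only the turnbuckle moves it.
- jaw_right: Green sliding jaw on the -y side, mirror image; its clamping face looks to +y. The faces start about 172 to 180 mm apart, both equally far from row_center.
- sleeve (a joint): Angle of the turnbuckle's brass middle sleeve (rad), axis level along the press y; 0.0 to 0.8 at the start, range -1.5 to 11. At 0 the yellow-tipped spoke points straight up; as it grows, the top spoke moves to the press +x (away from the robot) and both jaws draw in, 5 mm each per rad; falling opens them. Stays where left. Turning takes 3 to 5 N on a spoke; once the row is nipped, quickly more: a lasting 12 to 15 N is tight.
- sleeve_axis (a point): Centre of the sleeve, on its axis, 95 mm above the table; turns with it. The sleeve is 84 mm long and 30 mm across, its middle hub 42 mm across. Five spokes 72 degrees apart stand out of the hub (press y = 0), 12 mm thick, round-ended, reaching 63 mm from the axis; one end yellow, four red. Push the upper spoke with a finger reaching down beside it, then the next.
- spacer_center (a point): Centre of the orange plastic set-up spacer, 60 (x) x 36 (y) x 60 mm high, which stands on the press bed between the jaws at the start. Origin 30 mm above its underside.
- tray: Grey open tray 150 (x) x 130 (y) x 30 mm high, walls and floor 5 mm, fixed on the table. Origin under its centre.
- black_center (a point): Centre of the black block, 60 mm long (x) x 30 mm wide (y) x 34 mm high, standing on the table at the start; its origin is 17 mm above its underside. It goes in the press with its length along the press x. May be absent.
- beech_center (a point): Centre of the pale beech wood block, 60 mm long (x) x 33 mm wide (y) x 34 mm high, standing on the table at the start; its origin is 17 mm above its underside. It goes in the press with its length along the press x. May be absent.
- purple_center (a point): Centre of the purple block, 60 mm long (x) x 36 mm wide (y) x 34 mm high, standing on the table at the start; its origin is 17 mm above its underside. It goes in the press with its length along the press x. May be absent.
- white_center (a point): Centre of the white-painted block, 60 mm long (x) x 39 mm wide (y) x 34 mm high, standing on the table at the start; its origin is 17 mm above its underside. It goes in the press with its length along the press x. May be absent.
- walnut_center (a point): Centre of the dark brown walnut block, 60 mm long (x) x 42 mm wide (y) x 34 mm high, standing on the table at the start; its origin is 17 mm above its underside. It goes in the press with its length along the press x. May be absent.
- glue_jar: White glue jar with orange lid, 64 mm across, 70 mm high, beyond the press; leave it alone. Origin under its centre.
- mug: Blue mug, 74 mm across, 80 mm high, beyond the press; leave it alone. Origin under its centre.
- exhibit: White square column with a wire loop on top, 50 x 50 x 80 mm, beyond the press; leave it alone. Origin under its centre.
Things that resemble listed ones, but are neither listed nor needed, are in the scene too. Of the things that look like the part that bears purple_center, the largest one is meant.

How it is judged:
By the outcome, as a careful person would: the job done as asked, in the order asked, and still so for the second after the job is handed in, with the robot touching nothing.
Of block_black, block_beech, block_purple, block_white, block_walnut only 3 to 4 are there at a start; the rules pass over those that are not, and their reading is None.
At some moment in a run one of block_black, block_beech, block_purple, block_white, block_walnut may be knocked a few centimetres aside while the robot is not near it.
Once in a run the grip may slacken for a moment while it holds something.
It also fails if it takes over 210 s, if anything falls off the work surface, if the arm or the gripper's body presses on something with over 40 N, if the wrist force passes 120 N, or if a joint passes its speed limit or range.

## Working session

There is one attempt and no reset: what is moved stays moved. The work goes in short steps, Python scripts to look and compute and a tool call to move; the robot and the scene stay as the last step left them, time stands still between calls to the robot, and variables do not carry over. Pictures are saved under pics/ and viewed, about 12 in all and at most 16, crops included, and the job is handed in when it is done.

Besides the shell and the picture viewer there is one more tool, called after ">>>" as name([rows], argument=value, ...), one row to a line, values as JSON. arm_command: Moves the arm, as the interface text tells. Its arguments: {"type":"object","properties":{"moves":{"type":"array"}},"required":["moves"]}

```bash
ls; mkdir -p pics
cat > h.py <<'E'
import numpy as np, cv2
from plant import observe, cams, workorder
from scipy.spatial.transform import Rotation as R
def rot(o):
    o=np.array(o,float)
    if o.shape==(3,3): return o
    return R.from_euler('xyz',o).as_matrix() if o.size==3 else R.from_quat(o).as_matrix()
def pix2plane(p,uv,z):
    K=np.array(p["intrinsics"]);uv=np.atleast_2d(np.array(uv,float))
    d=np.c_[uv,np.ones(len(uv))]@np.linalg.inv(K).T
    d=d*[1,-1,-1]; d=d@rot(p["orientation"]).T; e=np.array(p["eye"])
    return e+d*((z-e[2])/d[:,2])[:,None]
def proj(p,X):
    c=(np.atleast_2d(X)-np.array(p["eye"]))@rot(p["orientation"]); c=c*[1,-1,-1]
    q=c@np.array(p["intrinsics"]).T; return q[:,:2]/q[:,2:]
E
python3 - <<'E'
from h import *
np.set_printoptions(precision=4,suppress=True)
s=observe();print(s)
for n in ["scene","side"]:
    p=cams.capture(n); cv2.imwrite(f"pics/{n}0.png",p["frame"])
    print(n,{k:v for k,v in p.items() if k!="frame"})
    for q in ["press","jaw_left","jaw_right","sleeve","spacer_center","tray","black_center","beech_center","purple_center","white_center","walnut_center","glue_jar","mug","exhibit"]:
        print(q,[(round(d["score"],2),np.round(d["position"],3).tolist()) for d in cams.recognise(q,p)])
E
```

```text
pics
{'time_s': 0.0, 'joint_pos': array([ 1.0771,  0.3842,  0.0164,  1.3712, -0.0063,  1.3882, -0.0465]), 'qd': array([ 0.0002, -0.0013, -0.0005,  0.0005,  0.0009,  0.0025,  0.0003]), 'tau': array([  0.0005, -62.7605,   0.8442, -37.1816,   0.0165,   0.0142,
         0.    ]), 'position': array([ 0.2609, -0.5675,  0.2443]), 'orientation': array([-3.1397,  0.    ,  0.4309]), 'contact_force': array([-1.1148, -0.7892,  0.2836]), 'wrist_torque': array([-0.0082,  0.0331,  0.022 ]), 'width': 0.9986889782086359}
scene {'intrinsics': array([[406.1058,   0.    , 261.3986],
       [  0.    , 406.1058, 190.2918],
       [  0.    ,   0.    ,   1.    ]]), 'eye': array([ 1.1233, -0.1605,  0.8849]), 'orientation': array([ 0.5933, -0.0111,  1.266 ]), 'shot': 1}
press [(0.89, [0.554, -0.014, 0.018]), (0.29, [0.656, 0.282, 0.034])]
jaw_left []
jaw_right [(0.76, [0.518, -0.111, 0.06]), (0.58, [0.469, -0.009, 0.104])]
sleeve [(0.62, [0.47, -0.008, 0.101])]
spacer_center [(0.59, [0.653, -0.037, 0.078])]
tray [(0.61, [0.409, -0.343, 0.002])]
black_center [(0.82, [0.449, 0.297, 0.031])]
beech_center []
purp
[... 690 characters left out ...]
, (0.2, [0.788, -0.138, 0.052])]
jaw_right [(0.73, [0.511, -0.108, 0.055]), (0.65, [0.741, 0.174, 0.054]), (0.34, [0.787, -0.142, 0.052])]
sleeve [(0.76, [0.451, -0.002, 0.109])]
spacer_center [(0.89, [0.63, -0.022, 0.067]), (0.23, [0.479, 0.022, 0.019])]
tray [(0.58, [0.41, -0.346, 0.006])]
black_center [(0.69, [0.432, 0.312, 0.038])]
beech_center []
purple_center [(0.82, [0.633, 0.291, 0.035]), (0.67, [0.564, 0.315, 0.032]), (0.62, [0.723, 0.272, 0.025])]
white_center [(0.45, [0.434, 0.31, 0.036])]
walnut_center [(0.6, [0.561, -0.292, 0.033])]
glue_jar [(0.8, [0.742, 0.175, 0.049])]
mug [(0.77, [0.789, -0.138, 0.054]), (0.68, [0.451, -0.003, 0.103])]
exhibit [(0.74, [0.773, 0.024, 0.056])]
```

View pics/scene0.png

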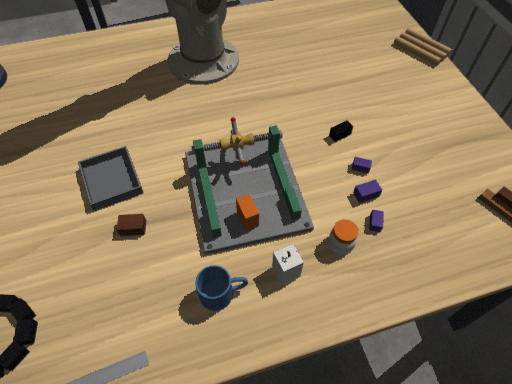

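View pics/side0.png

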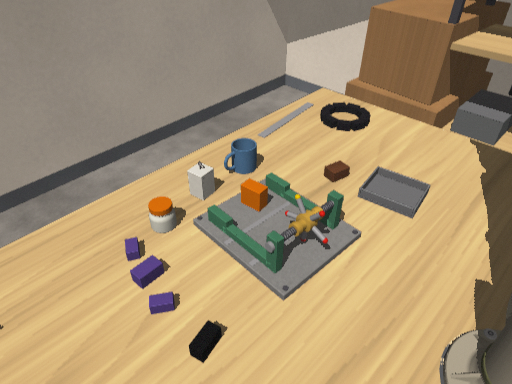

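The scene shows the press in the middle with the orange spacer at (248,211) and the sleeve at (237,142). The black block is at (341,130) and walnut at (131,225). There are three purples, the middle one at (368,190) the largest. The tray is at (110,177). The side view agrees, and no beech or white block is visible. Next I fit box silhouettes to the masks.

```bash
cat >> h.py <<'E'
from scipy.optimize import minimize
def boxpts(x,y,yaw,dim,z0):
    c=np.array([[i,j,k] for i in(-.5,.5) for j in(-.5,.5) for k in(0,1)])*dim
    return c@R.from_euler('z',yaw).as_matrix().T+[x,y,z0]
S=4
def hullmask(p,X):
    m=np.zeros((384*S,512*S),np.uint8)
    h=cv2.convexHull(((proj(p,X)+.5)*S-.5).astype(np.float32)); cv2.fillConvexPoly(m,np.round(h).astype(np.int32),1)
    return cv2.resize(m.astype(np.float32),(512,384),interpolation=cv2.INTER_AREA)
def fit(views,dim,z0,x0,yaws=(0,.5,1,1.5,2,2.5)):
    def cost(v):
        c=0
        for p,m in views:
            h=hullmask(p,boxpts(*v,dim,z0)); c+=1-np.minimum(h,m).sum()/np.maximum(h,m).sum()
        return c/len(views)
    best=None
    for a in yaws:
        r=minimize(cost,[*x0,a],method='Nelder-Mead',options=dict(initial_simplex=np.array([*x0,a])+np.array([[0,0,0],[.012,0,0],[0,.012,0],[0,0,.25]]),xatol=2e-4,fatol=1e-4,maxiter=150))
        if best is None or r.fun<best.fun: best=r
    return best.x,best.fun
def pick(q,p,near):
    ds=cams.trace(q,p); b=None
    for d in ds:
        m=np.array(d["region"]); 
        if m.sum()<20: continue
        v,u=np.nonzero(m); g=np.linalg.norm(np.array([u.mean(),v.mean()])-proj(p,near)[0])
        if b is None or g<b[0]: b=(g,d["score"],m.astype(np.float32))
    return b
E
cat > m1.py <<'E'
from h import *
import pickle
np.set_printoptions(precision=4,suppress=True)
P=[cams.capture(n) for n in ["scene","side"]]
T=dict(black_center=([.06,.03,.034],0,[.44,.304,.017]),purple_center=([.06,.036,.034],0,[.645,.287,.017]),walnut_center=([.06,.042,.034],0,[.571,-.3,.017]),
 spacer_center=([.06,.036,.06],.02,[.642,-.03,.05]),tray=([.15,.13,.03],0,[.41,-.344,.0]),press=([.31,.27,.02],0,[.55,0,0.01]))
for q,(dim,z0,near) in T.items():
    V=[];ms=[]
    for p in P:
        b=pick(q,p,near)
        if b is not None:
            print(q,p["shot"],round(b[0],1),round(b[1],2),int(b[2].sum()))
            if b[0]<40: V.append((p,b[2])); ms.append(b[2])
    for vs in ([V] if q=="press" else [V]+[[v] for v in V]):
        x,f=fit(vs,np.array(dim),z0,near[:2]); print("  ",x,round(f,3))
    pickle.dump(V,open(f"{q}.pkl","wb"))
for q in ["jaw_left","jaw_right","sleeve"]:
    V=[(p,[np.array(d["region"]) for d in cams.trace(q,p)]) for p in P]; pickle.dump(V,open(f"{q}.pkl","wb"))
    print(q,[[m.sum() for m in v[1]] for v in V])
for p,n in zip(P,["scene","side"]):
    cv2.imwrite(f"pics/{n}1crop.png",cv2.resize(p["frame"][90:290,170:370],(800,800))[:600] if n=="scene" else cv2.resize(p["frame"][165:300,185:365],(800,600),interpolation=cv2.INTER_CUBIC))
E
python3 m1.py
```

```text
black_center 3 0.5 0.9 269
black_center 4 0.1 0.61 785
   [0.4397 0.3033 1.8834] 0.161
   [0.438  0.3048 1.9456] 0.216
   [0.4397 0.303  1.8552] 0.094
purple_center 3 1.6 0.96 435
purple_center 4 2.4 0.61 654
   [0.6501 0.2851 1.6809] 0.114
   [0.6498 0.2858 1.6493] 0.104
   [0.6519 0.2835 1.5502] 0.111
walnut_center 3 3.4 0.61 548
walnut_center 4 2.3 0.86 377
   [ 0.5723 -0.3084  1.4132] 0.118
   [ 0.5722 -0.3078  1.4636] 0.122
   [ 0.5721 -0.31    1.4641] 0.109
spacer_center 3 2.0 0.77 555
spacer_center 4 1.9 0.89 705
   [ 0.6408 -0.0345  0.07  ] 0.082
   [ 0.6385 -0.0342  0.0449] 0.101
   [ 0.6417 -0.0353  0.1125] 0.047
tray 3 2.9 0.89 2679
tray 4 3.3 0.76 2242
   [ 0.4103 -0.3424  0.1423] 0.033
   [ 0.4093 -0.3428  0.1436] 0.032
   [ 0.4111 -0.3422  0.145 ] 0.029
press 3 5.3 0.85 10884
press 4 9.9 0.61 10817
   [ 0.5461 -0.0131  3.0862] 0.11
jaw_left [[np.int64(1122)], [np.int64(1802), np.int64(660)]]
jaw_right [[np.int64(1072), np.int64(906)], [np.int64(1167)]]
sleeve [[np.int64(630)], [np.int64(877)]]
```

View pics/scene1crop.png

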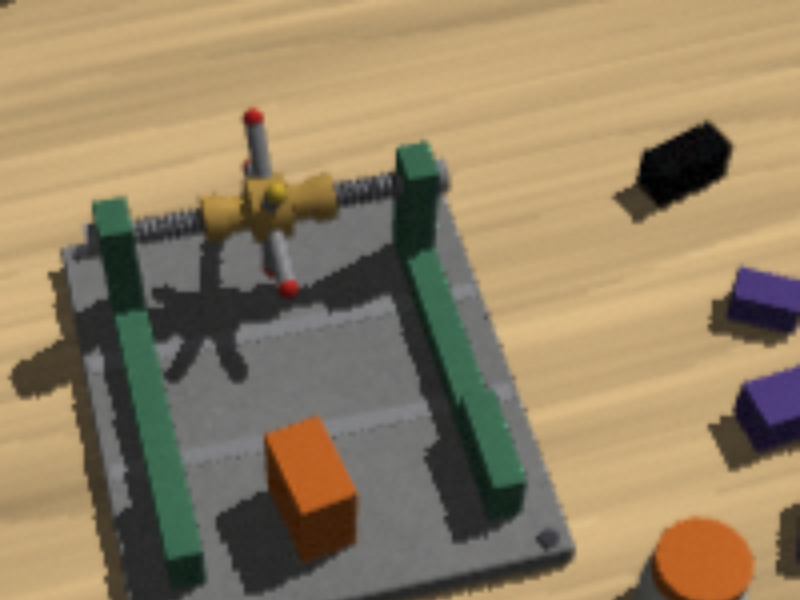

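View pics/side1crop.png

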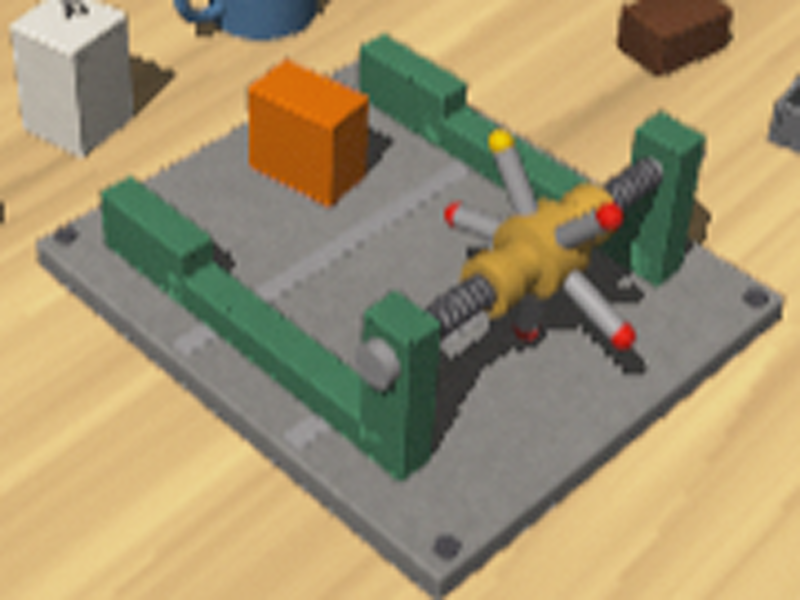

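The crops show the bed corners: in the side picture at about (193.5,219), (283.3,296) and (361,232), and in the scene picture at (186.3,152.5) and (313.3,227). The yellow spoke points up, tilted slightly towards +x. I fit the press pose from these corners.

```bash
cat > m2.py <<'E'
from h import *
import pickle
np.set_printoptions(precision=4,suppress=True)
A=pickle.load(open("press.pkl","rb")); sc,sd=A[0][0],A[1][0]
print("side",pix2plane(sd,[[193.5,219],[283.3,296],[361,232]],.02)); print("scene",pix2plane(sc,[[186.3,152.5],[313.3,227]],.02))
# union model fit: bed+jaws vs (press|jaws|sleeve|spacer) masks ; ignore sleeve+spacer zones
from itertools import product
names=["jaw_left","jaw_right"]
J=[pickle.load(open(n+".pkl","rb")) for n in names]
def jawpts(v,g):
    x,y,a=v; out=[]
    for s in(1,-1):
        for x0,x1,z1 in((55,125,.06),(-101,125,.042),(-101,-79,.115)):
            c=np.array([[i*.001,s*(g+j),k] for i in(x0,x1) for j in(0,.022) for k in(.02,z1)])
            out.append(c@R.from_euler('z',a).as_matrix().T+[x,y,0])
    return out
views=[]
for i,p in enumerate((sc,sd)):
    hsv=cv2.cvtColor(p["frame"],cv2.COLOR_BGR2HSV).astype(int); h,s,v=hsv[...,0],hsv[...,1],hsv[...,2]
    green=((h>60)&(h<90)&(s>70)).astype(np.float32); views.append((p,green)); print("green",green.sum())
def cost(q):
    c=0
    for p,m in views:
        M=np.zeros((384,512),np.float32)
        for X in jawpts(q[:3],q[3]): M=np.maximum(M,hullmask(p,X))
        c+=1-np.minimum(M,m).sum()/np.maximum(M,m).sum()
    return c/2
q0=np.array([.55,-.012,-.06,.088])
best=min((minimize(cost,q0+np.array([0,0,da,0]),method='Nelder-Mead',options=dict(initial_simplex=q0+np.array([0,0,da,0])+np.array([[0]*4,[.01,0,0,0],[0,.01,0,0],[0,0,.1,0],[0,0,0,.006]]),xatol=1e-4,fatol=1e-4,maxiter=250)) for da in(-.1,0,.15,.2)),key=lambda r:r.fun)
print("jawfit",best.x,best.fun)
np.save("press.npy",best.x)
# yellow tip
hy=[]
for p in (sc,sd):
    hsv=cv2.cvtColor(p["frame"],cv2.COLOR_BGR2HSV).astype(int); y=(abs(hsv[...,0]-28)<4)&(hsv[...,1]>200)&(hsv[...,2]>150)
    n,l,st,ce=cv2.connectedComponentsWithStats(y.astype(np.uint8)); print([(st[k][4],ce[k]) for k in range(1,n)])
    x,yy,a,g=best.x
    for th in(0,.2,.4,.6,.8):
        X=np.array([[-.09+.058*np.sin(th),0,.095+.058*np.cos(th)]])@R.from_euler('z',a).as_matrix().T+[x,yy,0]; print(th,proj(p,X))
E
python3 m2.py
```

```text
side [[ 0.7053  0.1127  0.02  ]
 [ 0.3991  0.1328  0.02  ]
 [ 0.385  -0.1342  0.02  ]]
scene [[ 0.3907 -0.1352  0.02  ]
 [ 0.709   0.1118  0.02  ]]
green 1855.0
green 2493.0
jawfit [ 0.5461 -0.0128 -0.0528  0.0875] 0.18512481451034546
[]
0 [[235.5492 125.8868]]
0.2 [[236.5931 129.6415]]
0.4 [[237.6419 133.9322]]
0.6 [[238.6467 138.5637]]
0.8 [[239.5603 143.3203]]
[(np.int32(8), array([297.125, 195.875]))]
0 [[309.5581 199.8576]]
0.2 [[305.2789 197.7069]]
0.4 [[301.1553 196.5267]]
0.6 [[297.3586 196.338 ]]
0.8 [[294.0352 197.1163]]
```

>>> arm_command([
  [[21,29,0],[0,0,-0.02],85],
  [[21,29,0],[0,0,-0.02],85],
  [[21,30,0],[0,0,-0.02],85],
  [[21,30,0],[0,0,-0.02],85],
  [[21,30,0],[0,0,-0.02],85],
  [[21,30,0],[0,0,-0.02],85],
  [[21,30,0],[0,0,-0.02],85],
  [[21,30,0],[0,0,-0.02],85],
  [[21,30,0],[0,0,-0.02],85],
  [[21,30,0],[0,0,-0.02],85],
  [[21,30,0],[0,0,-0.02],85],
  [[21,30,0],[0,0,-0.02],85],
  [[21,29,0],[0,0,-0.02],85],
  [[21,29,0],[0,0,-0.02],85],
  [[21,29,0],[0,0,-0.02],85],
  [[21,29,0],[0,0,-0.02],85],
  [[22,29,0],[0,0,-0.02],85],
  [[22,30,0],[0,0,-0.02],85],
])

```text
time_s: 4.3
position: [0.6418, -0.034, 0.2454]
orientation: [3.141, -0.0, 0.069]
contact_force: [0.5, -0.9, 1.0]
width: 0.997
```

```bash
cat > w.py <<'E'
from h import *
import sys,pickle
np.set_printoptions(precision=4,suppress=True)
# usage: w.py query dimx dimy dimz z0 x y cams...
q=sys.argv[1]; dim=np.array(list(map(float,sys.argv[2:5]))); z0=float(sys.argv[5]); x0=[float(sys.argv[6]),float(sys.argv[7])]
V=[]
for n in sys.argv[8:]:
    p=cams.capture(n); b=pick(q,p,[*x0,z0+dim[2]/2]); cv2.imwrite(f"pics/{n}_{p['shot']}.png",p["frame"])
    if b is None: print(n,p["shot"],"none"); continue
    print(n,p["shot"],"eye",p["eye"],"dist",round(b[0],1),"score",round(b[1],2),"px",int(b[2].sum()))
    if b[0]<60:
        x,f=fit([(p,b[2])],dim,z0,x0); print("  ",x,round(f,3)); V.append((p,b[2]))
if len(V)>1: x,f=fit(V,dim,z0,x0); print("all",x,round(f,3))
E
python3 w.py spacer_center .06 .036 .06 .02 .641 -.034 wrist
```

```text
wrist 5 eye [ 0.7136 -0.0298  0.3751] dist 3.2 score 0.68 px 2513
   [ 0.6402 -0.035   0.1073] 0.035
```

>>> arm_command([
  [[-1.5,-1,-30],[0,0,0.03],85],
  [[0,0,-40],[0,0,0],85],
  [[0,0,-40],[0,0,0],85],
  [[0,0,-40],[0,0,0],75],
  [[0,0,-25],[0,0,0],65],
  [[0,0,-15],[0,0,0],30],
  [[0,0,0],[0,0,0],25],
  [[0,0,0],[0,0,0],25],
  [[0,0,0],[0,0,0],25],
  [[0,0,0],[0,0,0],25],
])

```text
time_s: 5.4
position: [0.6405, -0.0359, 0.057]
orientation: [3.141, -0.003, 0.101]
contact_force: [0.2, 0.9, -1.9]
width: 0.417
```

>>> arm_command([
  [[0,0,5],[0,0,0],25],
  [[0,0,20],[0,0,0],25],
  [[0,0,35],[0,0,0],25],
  [[0,0,35],[0,0,0],25],
  [[0,0,25],[0,0,0],25],
])

```text
time_s: 5.9
position: [0.6404, -0.0357, 0.179]
orientation: [3.141, -0.004, 0.101]
contact_force: [1.1, 0.2, -0.6]
width: 0.414
```

>>> arm_command([
  [[-10,-13,0],[0,0,0],25],
  [[-19,-25,0],[0,0,0.01],25],
  [[-20,-27,0],[0,0,0.01],25],
  [[-20,-27,0],[0,0,0.01],25],
  [[-20,-27,0],[0,0,0.01],25],
  [[-20,-27,0],[0,0,0],25],
  [[-20,-27,0],[0,0,0],25],
  [[-20,-27,0],[0,0,0],25],
  [[-20,-27,0],[0,0,0],25],
  [[-20,-27,0],[0,0,0],25],
  [[-20,-27,0],[0,0,0],25],
  [[-12,-15,0],[0,0,0],25],
  [[-9,-11,0],[0,0,0],25],
  [[0,0,-20],[0,0,0],25],
  [[0,0,-35],[0,0,0],25],
  [[0,0,-35],[0,0,0],25],
  [[0,0,-25],[0,0,0],25],
  [[0,0,-12],[0,0,0],25],
  [[0,0,-7],[0,0,0],25],
])

```text
time_s: 7.8
position: [0.4092, -0.3423, 0.0404]
orientation: [-3.14, 0.001, 0.141]
contact_force: [0.3, 1.1, -0.7]
width: 0.417
```

>>> arm_command([
  [[0,0,-1],[0,0,0],25],
  [[0,0,0],[0,0,0],25],
  [[0,0,0],[0,0,0],50],
  [[0,0,0],[0,0,0],55],
  [[0,0,0],[0,0,0],55],
  [[0,0,20],[0,0,0],55],
  [[0,0,40],[0,0,0],70],
  [[0,0,45],[0,0,0],85],
  [[0,0,45],[0,0,0],85],
])

```text
time_s: 8.7
position: [0.4092, -0.3426, 0.1921]
orientation: [-3.141, -0.0, 0.141]
contact_force: [0.9, -0.9, 0.7]
width: 0.994
```

```bash
python3 w.py spacer_center .06 .036 .06 .005 .41 -.342 scene; python3 w.py walnut_center .06 .042 .034 0 .572 -.308 scene wrist
```

```text
scene 6 eye [ 1.1233 -0.1605  0.8849] dist 1.3 score 0.56 px 478
   [ 0.413  -0.3438  0.1758] 0.106
scene 7 eye [ 1.1233 -0.1605  0.8849] dist 0.4 score 0.74 px 607
   [ 0.5715 -0.3067  1.2797] 0.052
wrist 8 eye [ 0.4811 -0.3338  0.3217] dist 26.9 score 0.75 px 925
   [ 0.5734 -0.3087  1.3314] 0.033
all [ 0.5734 -0.308   1.3362] 0.065
```

>>> arm_command([
  [[20,5,0],[0,0,-0.06],85],
  [[36,8,0],[0,0,-0.08],85],
  [[36,8,0],[0,0,-0.08],85],
  [[36,8,0],[0,0,-0.08],85],
  [[24,4,0],[0,0,-0.08],85],
  [[12,2,-20],[0,0,0],85],
  [[0,0,-20],[0,0,0],85],
  [[0,0,0],[0,0,0],85],
])

```text
time_s: 9.8
position: [0.5713, -0.3062, 0.1447]
orientation: [-3.139, 0.009, -0.238]
contact_force: [-0.9, -0.5, -0.7]
width: 0.996
```

```bash
python3 w.py walnut_center .06 .042 .034 0 .573 -.308 wrist
```

```text
wrist 9 eye [ 0.6423 -0.3247  0.2737] dist 1.8 score 0.57 px 4423
   [ 0.5725 -0.3087  1.346 ] 0.028
```

>>> arm_command([
  [[1,-2,-35],[0,0,0.01],85],
  [[0,0,-40],[0,0,0],85],
  [[0,0,-38],[0,0,0],85],
  [[0,0,-13],[0,0,0],85],
  [[0,0,0],[0,0,0],60],
  [[0,0,0],[0,0,0],50],
  [[0,0,0],[0,0,0],50],
  [[0,0,0],[0,0,0],50],
  [[0,0,0],[0,0,0],50],
])

```text
time_s: 10.8
position: [0.576, -0.3106, 0.0269]
orientation: [3.141, -0.004, -0.229]
contact_force: [-0.9, -0.1, 7.7]
width: 0.688
```

>>> arm_command([
  [[0,0,10],[0,0,0],50],
  [[0,0,30],[0,0,0],50],
  [[0,0,40],[0,0,0],50],
  [[0,0,40],[0,0,0.05],50],
  [[0,10,33],[0,0,0.1],50],
  [[5,16,0],[0,0,0.13],50],
  [[5,22,0],[0,0,0.13],50],
  [[5,22,0],[0,0,0.13],50],
  [[5,22,0],[0,0,0.13],50],
  [[5,22,0],[0,0,0.13],50],
  [[5,22,0],[0,0,0.13],50],
  [[5,22,0],[0,0,0.13],50],
  [[5,22,0],[0,0,0.13],50],
  [[5,22,0],[0,0,0.13],50],
  [[5,22,0],[0,0,0.13],50],
  [[5,16,0],[0,0,0.13],50],
  [[5,8,0],[0,0,0.13],50],
  [[2,4,0],[0,0,0.04],50],
  [[0,2,0],[0,0,0],50],
  [[0,0,0],[0,0,0],50],
])

```text
time_s: 12.8
position: [0.6364, -0.0557, 0.1777]
orientation: [3.142, 0.0, 1.52]
contact_force: [0.6, -0.2, -1.3]
width: 0.686
```

```bash
cat > pf.py <<'E'
# refit press/jaws from green pixels with whatever views are given
from h import *
import sys
np.set_printoptions(precision=4,suppress=True)
def jawpts(v,g):
    x,y,a=v; out=[]
    for s in(1,-1):
        for x0,x1,z1 in((55,125,.06),(-101,125,.042),(-101,-79,.115)):
            c=np.array([[i*.001,s*(g+j),k] for i in(x0,x1) for j in(0,.022) for k in(.02,z1)])
            out.append(c@R.from_euler('z',a).as_matrix().T+[x,y,0])
    return out
views=[]
for n in sys.argv[1:]:
    p=cams.capture(n); hsv=cv2.cvtColor(p["frame"],cv2.COLOR_BGR2HSV).astype(int); h,s,v=hsv[...,0],hsv[...,1],hsv[...,2]
    views.append((p,((h>60)&(h<90)&(s>70)).astype(np.float32))); cv2.imwrite(f"pics/{n}_{p['shot']}.png",p["frame"]); print(n,p["shot"])
def cost(q):
    c=0
    for p,m in views:
        M=np.zeros((384,512),np.float32)
        for X in jawpts(q[:3],q[3]): M=np.maximum(M,hullmask(p,X))
        # asymmetric: model pixels not green may be occluded -> weight less
        c+=(np.clip(m-M,0,1).sum()+.3*np.clip(M-m,0,1).sum())/m.sum()
    return c/len(views)
q0=np.load("press.npy")
r=minimize(cost,q0,method='Nelder-Mead',options=dict(initial_simplex=q0+np.array([[0]*4,[.006,0,0,0],[0,.006,0,0],[0,0,.04,0],[0,0,0,.004]]),xatol=1e-4,fatol=1e-4,maxiter=300))
print("start",cost(q0),"fit",r.x,r.fun)
E
python3 pf.py wrist; python3 -c "
from h import *
s=observe();print(s['position'],s['orientation'],s['width'])"
```

```text
wrist 10
start 0.16212925 fit [ 0.5474 -0.013  -0.0527  0.0878] 0.1540069580078125
[ 0.63635443 -0.05620267  0.17764009] [3.14156514e+00 3.80393833e-04 1.51907816e+00] 0.6843421306757465
```

```bash
python3 w.py walnut_center .06 .042 .034 .151 .636 -.057 wrist
```

```text
wrist 11 eye [0.6397 0.0153 0.3073] dist 9.8 score 0.94 px 14714
   [ 0.6356 -0.0601  3.085 ] 0.032
```

View pics/wrist_10.png

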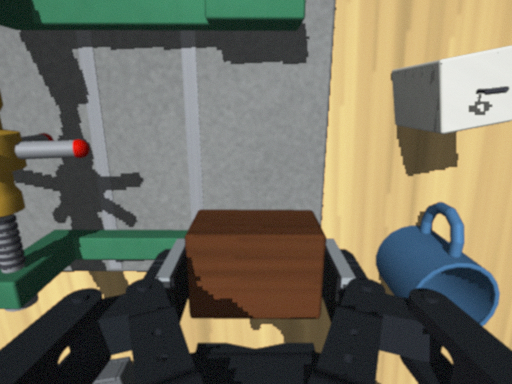

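The wrist view shows the walnut held level between the pads at about (255,262), with the press and mug clear of it. I shift it 5 mm towards +y and lower it.

>>> arm_command([
  [[-0.5,5,-20],[0,0,0],50],
  [[0,0,-35],[0,0,0],50],
  [[0,0,-35],[0,0,0],50],
  [[0,0,-20],[0,0,0],50],
  [[0,0,-12],[0,0,0],50],
  [[0,0,-7],[0,0,0],50],
  [[0,0,0],[0,0,0],50],
  [[0,0,0],[0,0,0],50],
])

```text
time_s: 13.75
position: [0.6369, -0.0509, 0.0495]
orientation: [3.14, -0.0, 1.521]
contact_force: [-0.3, -0.0, -0.8]
width: 0.686
```

>>> arm_command([
  [[0,0,-2],[0,0,0],50],
  [[0,0,-0.5],[0,0,0],50],
  [[0,0,0],[0,0,0],50],
])

```text
time_s: 14.05
position: [0.6367, -0.0509, 0.0469]
orientation: [3.14, 0.0, 1.521]
contact_force: [-0.9, 0.0, 4.7]
width: 0.686
```

>>> arm_command([
  [[0,0,0],[0,0,0],75],
  [[0,0,0],[0,0,0],82],
  [[0,0,0],[0,0,0],82],
  [[0,0,20],[0,0,0],82],
  [[0,0,40],[0,0,0],85],
  [[0,0,45],[0,0,0],85],
  [[0,6,38],[0,0,0.05],85],
  [[1,20,0],[0,0,0.13],85],
  [[1,30,0],[0,0,0.13],85],
  [[1,30,0],[0,0,0.13],85],
  [[1,30,0],[0,0,0.13],85],
  [[2,30,0],[0,0,0.13],85],
  [[2,30,0],[0,0,0.13],85],
  [[2,30,0],[0,0,0.13],85],
  [[2,30,0],[0,0,0.13],85],
  [[2,30,0],[0,0,0.13],85],
  [[0,30,0],[0,0,0.13],85],
  [[0,25,0],[0,0,0.13],85],
  [[0,12,0],[0,0,0.13],85],
  [[0,3,0],[0,0,0.1],85],
])

```text
time_s: 16.05
position: [0.6489, 0.2879, 0.1883]
orientation: [3.14, -0.001, -3.044]
contact_force: [-0.8, 0.6, -0.0]
width: 0.993
```

```bash
python3 w.py purple_center .06 .036 .034 0 .65 .2855 wrist scene; python3 w.py walnut_center .06 .042 .034 .02 .635 -.054 scene side
python3 - <<'E'
from h import *
for n in ["scene","side"]:
    p=cams.capture(n)
    for q in ["beech_center","white_center","black_center"]: print(n,q,[(round(d["score"],2),np.round(d["position"],3).tolist()) for d in cams.recognise(q,p)])
E
```

```text
wrist 12 eye [0.5765 0.2799 0.3181] dist 1.7 score 0.79 px 2887
   [0.6505 0.2846 1.6282] 0.033
scene 13 eye [ 1.1233 -0.1605  0.8849] dist 0.7 score 0.64 px 447
   [0.6513 0.283  1.6129] 0.089
all [0.6506 0.2844 1.6335] 0.062
scene 14 eye [ 1.1233 -0.1605  0.8849] dist 0.6 score 0.59 px 476
   [ 0.6359 -0.054  -0.072 ] 0.109
side 15 eye [0.1109 0.5241 0.6699] dist 0.4 score 0.88 px 494
   [ 0.6367 -0.0544  3.0473] 0.069
all [ 0.6368 -0.0548 -0.0506] 0.091
scene beech_center []
scene white_center []
scene black_center [(0.81, [0.449, 0.294, 0.03]), (0.25, [0.42, -0.338, 0.006]), (0.24, [0.657, 0.284, 0.037])]
side beech_center [(0.39, [0.773, 0.024, 0.054])]
side white_center []
side black_center [(0.66, [0.429, 0.311, 0.033])]
```

>>> arm_command([
  [[1.5,-3.5,-40],[0,0,-0.04],85],
  [[0,0,-45],[0,0,0],85],
  [[0,0,-45],[0,0,0],85],
  [[0,0,-20],[0,0,0],85],
  [[0,0,-11],[0,0,0],85],
  [[0,0,0],[0,0,0],60],
  [[0,0,0],[0,0,0],50],
  [[0,0,0],[0,0,0],50],
  [[0,0,0],[0,0,0],50],
  [[0,0,0],[0,0,0],50],
])

```text
time_s: 17.85
position: [0.6525, 0.2823, 0.0299]
orientation: [3.14, 0.003, -3.092]
contact_force: [0.3, -0.1, 7.0]
width: 0.683
```

>>> arm_command([
  [[0,0,10],[0,0,0],50],
  [[0,0,30],[0,0,0],50],
  [[0,0,40],[0,0,0],50],
  [[0,-5,40],[0,0,-0.05],50],
  [[-1,-12,30],[0,0,-0.1],50],
  [[-1,-20,0],[0,0,-0.13],50],
  [[-1,-26,0],[0,0,-0.13],50],
  [[-1,-26,0],[0,0,-0.13],50],
  [[-1,-26,0],[0,0,-0.13],50],
  [[-1,-26,0],[0,0,-0.13],50],
  [[-2,-26,0],[0,0,-0.13],50],
  [[-2,-26,0],[0,0,-0.13],50],
  [[-2,-26,0],[0,0,-0.13],50],
  [[-1,-26,0],[0,0,-0.13],50],
  [[-1,-26,0],[0,0,-0.13],50],
  [[-1,-15,0],[0,0,-0.13],50],
  [[0,-6,0],[0,0,-0.093],50],
  [[0,-2,0],[0,0,0],50],
  [[0,0,0],[0,0,0],50],
])

```text
time_s: 19.75
position: [0.6364, -0.0122, 0.1781]
orientation: [-3.142, -0.0, 1.521]
contact_force: [0.1, 0.2, -2.3]
width: 0.684
```

```bash
python3 w.py purple_center .06 .036 .034 .15 .637 -.012 wrist;  python3 -c "
from h import *
s=observe();print(s['position'],s['orientation'],s['width'])"
```

```text
wrist 18 eye [0.6396 0.0593 0.3079] dist 4.5 score 0.69 px 12624
   [ 0.6364 -0.0121  3.0839] 0.059
[ 0.63643897 -0.01129043  0.17798935] [-3.14154862e+00 -5.95224552e-04  1.52141571e+00] 0.6833043307995113
```

>>> arm_command([
  [[0,1.5,-20],[0,0,0],50],
  [[0,0,-35],[0,0,0],50],
  [[0,0,-35],[0,0,0],50],
  [[0,0,-20],[0,0,0],50],
  [[0,0,-10],[0,0,0],50],
  [[0,0,-6],[0,0,0],50],
  [[0,0,-2],[0,0,0],50],
  [[0,0,0],[0,0,0],50],
])

```text
time_s: 20.65
position: [0.6372, -0.0106, 0.0508]
orientation: [3.14, -0.0, 1.518]
contact_force: [-0.6, -0.4, -0.9]
width: 0.685
```

>>> arm_command([
  [[0,0,-1.5],[0,0,0],50],
  [[0,0,-0.5],[0,0,0],50],
  [[0,0,0],[0,0,0],50],
])

```text
time_s: 20.95
position: [0.6375, -0.0107, 0.0498]
orientation: [3.139, -0.0, 1.518]
contact_force: [-1.3, -0.4, 6.1]
width: 0.68
```

>>> arm_command([
  [[0,0,0],[0,0,0],75],
  [[0,0,0],[0,0,0],82],
  [[0,0,0],[0,0,0],82],
  [[0,0,20],[0,0,0],82],
  [[0,0,40],[0,0,0],85],
  [[0,0,45],[0,0,0],85],
  [[-2,6,38],[0,0,0.08],85],
  [[-10,18,0],[0,0,0.14],85],
  [[-16,25,0],[0,0,0.14],85],
  [[-18,28,0],[0,0,0.14],85],
  [[-18,28,0],[0,0,0.14],85],
  [[-18,28,0],[0,0,0.14],85],
  [[-18,28,0],[0,0,0.14],85],
  [[-18,28,0],[0,0,0.14],85],
  [[-18,28,0],[0,0,0.14],85],
  [[-18,28,0],[0,0,0.14],85],
  [[-18,28,0],[0,0,0.14],85],
  [[-14,22,0],[0,0,0.14],85],
  [[-8,13,0],[0,0,0.14],85],
  [[-4,7,0],[0,0,0.14],85],
])

```text
time_s: 22.95
position: [0.4372, 0.3059, 0.1911]
orientation: [3.141, 0.0, -2.857]
contact_force: [0.8, 0.5, 0.5]
width: 0.994
```

```bash
python3 w.py black_center .06 .03 .034 0 .44 .304 wrist scene; python3 w.py purple_center .06 .036 .034 .02 .637 -.011 scene side;python3 -c "
from h import *
s=observe();print(s['position'],s['orientation'],s['width'])"
```

```text
wrist 19 eye [0.3672 0.2846 0.3208] dist 1.4 score 0.76 px 2339
   [0.4386 0.3026 1.8112] 0.043
scene 20 eye [ 1.1233 -0.1605  0.8849] dist 0.5 score 0.65 px 317
   [0.439  0.3043 1.886 ] 0.091
all [ 0.4386  0.3033 -1.317 ] 0.077
scene 21 eye [ 1.1233 -0.1605  0.8849] dist 0.4 score 0.95 px 398
   [ 0.6367 -0.0101 -0.1455] 0.128
side 22 eye [0.1109 0.5241 0.6699] dist 0.2 score 0.88 px 481
   [ 0.6374 -0.0114 -0.0513] 0.054
all [ 0.6372 -0.0106 -0.1328] 0.096
[0.43906351 0.30341524 0.19072326] [-3.14115553e+00 -6.31755174e-06 -2.86865518e+00] 0.995455586678578
```

>>> arm_command([
  [[-0.5,-0.8,-40],[0,0,-0.03],85],
  [[0,0,-45],[0,0,0],85],
  [[0,0,-45],[0,0,0],85],
  [[0,0,-20],[0,0,0],85],
  [[0,0,-11],[0,0,0],85],
  [[0,0,0],[0,0,0],60],
  [[0,0,0],[0,0,0],50],
  [[0,0,0],[0,0,0],50],
  [[0,0,0],[0,0,0],50],
  [[0,0,0],[0,0,0],50],
])

```text
time_s: 24.35
position: [0.439, 0.3041, 0.0314]
orientation: [3.141, 0.003, -2.896]
contact_force: [-0.0, -1.2, 7.0]
width: 0.681
```

>>> arm_command([
  [[0,0,10],[0,0,0],50],
  [[0,0,30],[0,0,0],50],
  [[0,0,40],[0,0,0],50],
  [[4,-5,40],[0,0,-0.06],50],
  [[8,-12,30],[0,0,-0.12],50],
  [[15,-20,0],[0,0,-0.14],50],
  [[16,-22,0],[0,0,-0.14],50],
  [[16,-22,0],[0,0,-0.14],50],
  [[16,-22,0],[0,0,-0.14],50],
  [[16,-22,0],[0,0,-0.14],50],
  [[16,-22,0],[0,0,-0.14],50],
  [[16,-22,0],[0,0,-0.14],50],
  [[16,-22,0],[0,0,-0.14],50],
  [[16,-22,0],[0,0,-0.14],50],
  [[16,-22,0],[0,0,-0.14],50],
  [[14,-20,0],[0,0,-0.14],50],
  [[10,-15,0],[0,0,-0.14],50],
  [[5,-8,0],[0,0,-0.01],50],
  [[0,0,0],[0,0,0],50],
])

```text
time_s: 26.25
position: [0.6383, 0.0241, 0.1799]
orientation: [-3.142, 0.0, 1.519]
contact_force: [-0.6, -0.3, -1.7]
width: 0.684
```

```bash
python3 w.py black_center .06 .03 .034 .149 .639 .026 wrist;  python3 -c "
from h import *
s=observe();print(s['position'],s['orientation'],s['width'])"
```

```text
wrist 23 eye [0.6416 0.0956 0.3096] dist 9.6 score 0.7 px 10584
   [0.6375 0.0226 3.1067] 0.069
[0.63751655 0.02659261 0.17998668] [-3.14118919e+00 -1.01429897e-03  1.52212017e+00] 0.6821669219210695
```

>>> arm_command([
  [[1,5,-20],[0,0,0],50],
  [[0,0,-35],[0,0,0],50],
  [[0,0,-35],[0,0,0],50],
  [[0,0,-20],[0,0,0],50],
  [[0,0,-10],[0,0,0],50],
  [[0,0,-5],[0,0,0],50],
  [[0,0,-2],[0,0,0],50],
  [[0,0,0],[0,0,0],50],
])

```text
time_s: 27.15
position: [0.6397, 0.0308, 0.0539]
orientation: [3.14, -0.0, 1.519]
contact_force: [1.1, 1.0, -1.9]
width: 0.687
```

>>> arm_command([
  [[0,0,-1.5],[0,0,0],50],
  [[0,0,0],[0,0,0],50],
])

```text
time_s: 27.35
position: [0.6394, 0.0304, 0.052]
orientation: [3.141, -0.0, 1.518]
contact_force: [0.1, -0.8, -1.2]
width: 0.681
```

>>> arm_command([
  [[0,0,-1],[0,0,0],50],
  [[0,0,-0.5],[0,0,0],50],
  [[0,0,0],[0,0,0],50],
])

```text
time_s: 27.65
position: [0.6395, 0.0304, 0.0514]
orientation: [3.14, 0.0, 1.518]
contact_force: [-4.5, -0.7, 8.8]
width: 0.684
```

>>> arm_command([
  [[0,0,0.5],[0,0,0],75],
  [[0,0,0],[0,0,0],82],
  [[0,0,0],[0,0,0],82],
  [[0,0,20],[0,0,0],82],
  [[0,0,40],[0,0,0],85],
  [[0,0,45],[0,0,0],85],
  [[0,0,45],[0,0,-0.05],60],
  [[-10,-2,10],[0,0,-0.13],0],
  [[-17,-4,0],[0,0,-0.14],0],
  [[-20,-4,0],[0,0,-0.14],0],
  [[-20,-4,0],[0,0,-0.14],0],
  [[-20,-4,0],[0,0,-0.14],0],
  [[-20,-4,0],[0,0,-0.14],0],
  [[-20,-4,0],[0,0,-0.14],0],
  [[-20,-4,0],[0,0,-0.14],0],
  [[-17,-4,0],[0,0,-0.14],0],
  [[-13,-3,0],[0,0,-0.14],0],
  [[-10,-2,0],[0,0,-0.13],0],
  [[-8,-2,0],[0,0,0],0],
  [[-4,-1,0],[0,0,0],0],
])

```text
time_s: 29.65
position: [0.4395, -0.0118, 0.2103]
orientation: [3.141, -0.0, -0.048]
contact_force: [0.2, 0.5, -0.3]
width: -0.002
```

```bash
cat > row.py <<'E'
from h import *
import sys
np.set_printoptions(precision=4,suppress=True)
T=dict(black_center=([.06,.03,.034],[.639,.0275]),purple_center=([.06,.036,.034],[.637,-.011]),walnut_center=([.06,.042,.034],[.6365,-.0545]))
P=[cams.capture(n) for n in ["scene","side"]]; x,y,a,g=np.load("press.npy"); x,y,a=.547,-.0127,-.053
for q,(d,x0) in T.items():
    V=[]
    for p in P:
        b=pick(q,p,[*x0,.037])
        if b and b[0]<30: V.append((p,b[2]))
    if not V: print(q,"none"); continue
    v,f=fit(V,np.array(d),.02,x0,(-.15,-.05,.05)); c=R.from_euler('z',-a).as_matrix()@[v[0]-x,v[1]-y,0]; print(q,v,round(f,3),len(V),"press xy mm",c[:2]*1000)
tag=sys.argv[1]
cv2.imwrite(f"pics/scene_{tag}.png",cv2.resize(P[0]["frame"][100:260,170:330],(600,600),interpolation=cv2.INTER_CUBIC))
cv2.imwrite(f"pics/side_{tag}.png",cv2.resize(P[1]["frame"][150:300,185:385],(800,600),interpolation=cv2.INTER_CUBIC))
s=observe();print(s['position'],s['orientation'],s['width'],s['contact_force'])
E
python3 row.py a
```

```text
black_center [ 0.6381  0.0294 -0.0937] 0.103 2 press xy mm [88.7398 46.8801]
purple_center [ 0.6377 -0.011  -0.0766] 0.144 2 press xy mm [90.4491  6.4838]
walnut_center [ 0.6359 -0.054  -0.1204] 0.181 2 press xy mm [ 90.9728 -36.5238]
[ 0.4403 -0.0115  0.2102] [-3.1413  0.0001 -0.0514] 0.002072983639170071 [-0.885  -0.0584  0.3133]
```

View pics/side_a.png

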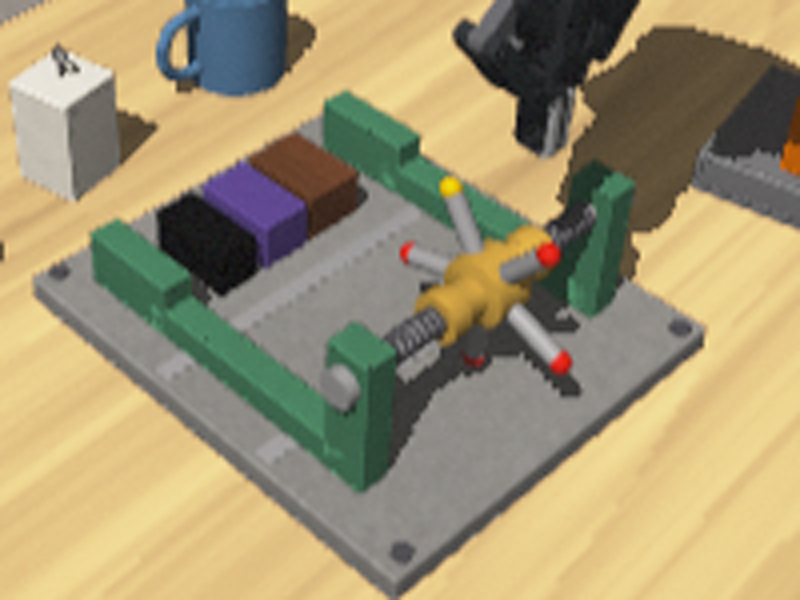

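View pics/scene_a.png

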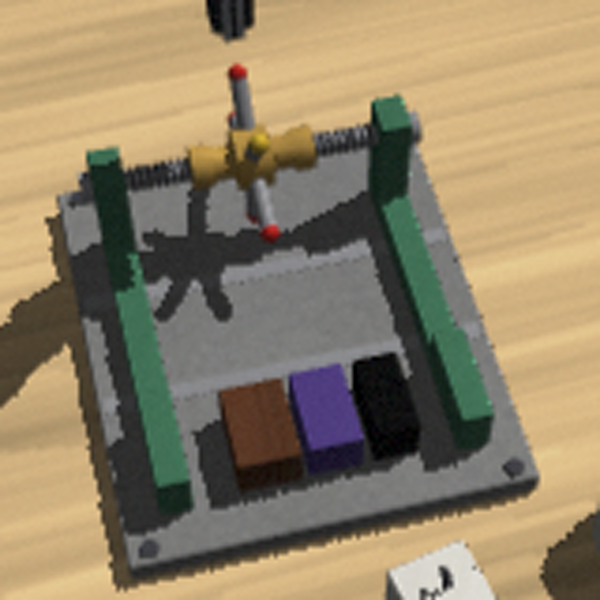

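The row stands straight: in the scene crop walnut is at (260,430), purple at (327,415) and black at (385,400), with the yellow spoke at (258,140). Before clamping, I check the full table once more for a fourth block.

```bash
python3 -c "
from h import *
p=cams.capture('scene');cv2.imwrite('pics/full.png',cv2.resize(p['frame'],(800,600)))"
```

```text
(no output)
```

View pics/full.png

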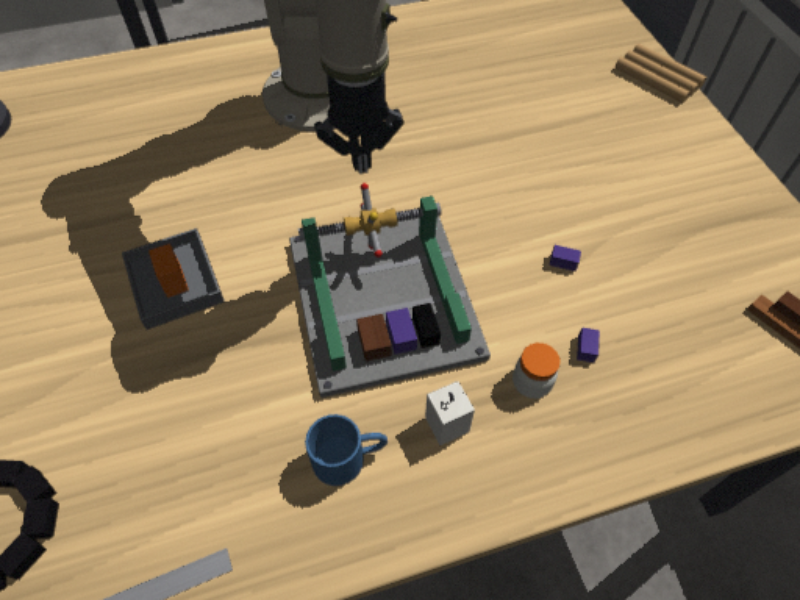

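The table holds no other listed block: only the two small purple look-alikes, a ring, a rod bundle and board scraps. The spacer is in the tray at (168,270). I start on the sleeve.

>>> arm_command([
  [[17,3,0],[0,0,0],0],
  [[0,0,-20],[0,0,0],0],
  [[0,0,-20],[0,0,0],0],
  [[0,0,-15],[0,0,0],0],
  [[0,0,-5],[0,0,0],0],
  [[0,0,0],[0,0,0],0],
])

```text
time_s: 30.7
position: [0.4567, -0.0086, 0.1498]
orientation: [-3.141, 0.001, -0.052]
contact_force: [-0.3, 0.2, -0.0]
width: 0.003
```

>>> arm_command([
  [[4,0,0],[0,0,0],0],
  [[4,0,0],[0,0,0],0],
  [[4,0,-1],[0,0,0],0],
  [[4,0,-2],[0,0,0],0],
  [[4,0,-3],[0,0,0],0],
])

```text
time_s: 31.2
position: [0.4778, -0.009, 0.1447]
orientation: [3.141, -0.001, -0.053]
contact_force: [-1.7, -1.8, 5.6]
width: 0.006
```

>>> arm_command([
  [[2,0,-2],[0,0,0],0],
  [[2,0,-2],[0,0,0],0],
  [[2,0,-2],[0,0,0],0],
  [[2,0,-2],[0,0,0],0],
  [[0,0,0],[0,0,0],0],
])

```text
time_s: 31.7
position: [0.4855, -0.0088, 0.1361]
orientation: [-3.141, -0.0, -0.053]
contact_force: [0.5, -1.1, 2.4]
width: 0.0
```

```bash
cat > th.py <<'E'
from h import *
# estimate sleeve angle: match predicted yellow/red tip positions to coloured blobs, both cameras
x,y,a=.547,-.0127,-.053; ps=[]
for n in ["scene","side"]:
    p=cams.capture(n); hsv=cv2.cvtColor(p["frame"],cv2.COLOR_BGR2HSV).astype(int); H,Sx,Vv=hsv[...,0],hsv[...,1],hsv[...,2]
    red=((H<4)|(H>176))&(Sx>190)&(Vv>90); yel=(abs(H-28)<4)&(Sx>200)&(Vv>150)
    ps.append((p,red,yel))
def tips(t): return np.array([[-.09+.058*np.sin(t+k*2*np.pi/5),0,.095+.058*np.cos(t+k*2*np.pi/5)] for k in range(5)])@R.from_euler('z',a).as_matrix().T+[x,y,0]
def score(t):
    s=0
    for p,red,yel in ps:
        ry=np.argwhere(red)[:,::-1]; ro=proj(p,[x-.09,y,.095])[0]; ry=ry[np.linalg.norm(ry-ro,axis=1)<60]
        q=proj(p,tips(t))
        if len(ry): s+=np.minimum(np.linalg.norm(ry[:,None]-q[None],axis=2).min(1),6).mean()
    return s
ts=np.arange(0,2*np.pi/5,.01); sc=[score(t) for t in ts]; print("theta mod 1.257 =",ts[int(np.argmin(sc))],round(min(sc),2),"2nd",round(np.median(sc),2))
for p,red,yel in ps: print("yellow",np.argwhere(yel)[:,::-1].mean(0) if yel.any() else None)
# gap from green
s=observe();print(s['position'],s['contact_force'],s['time_s'])
E
python3 th.py
```

```text
theta mod 1.257 = 1.05 2.79 2nd 7.01
yellow None
yellow None
[ 0.4850331  -0.0084438   0.13605317] [ 0.76518783 -1.58265883  0.71901696] 31.8
```

>>> arm_command([
  [[-2,0,25],[0,0,0],0],
  [[-4,0,35],[0,0,0],0],
  [[-20,0,0],[0,0,0],0],
  [[-20,1,0],[0,0,0],0],
  [[-15,1,0],[0,0,0],0],
  [[0,0,-25],[0,0,0],0],
  [[0,0,-15],[0,0,0],0],
  [[0,0,-7],[0,0,0],0],
  [[0,0,0],[0,0,0],0],
])

```text
time_s: 32.7
position: [0.4233, -0.0064, 0.1484]
orientation: [-3.141, 0.002, -0.052]
contact_force: [0.9, 0.6, 0.6]
width: 0.0
```

Reached without contact. Now one full stroke.

>>> arm_command([
  [[6,0,0],[0,0,0],0],
  [[7,0,0],[0,0,0],0],
  [[7,0,0],[0,0,0],0],
  [[7,-1,0],[0,0,0],0],
  [[7,0,0],[0,0,0],0],
  [[7,0,0],[0,0,0],0],
  [[6,-1,-1],[0,0,0],0],
  [[5,0,-2],[0,0,0],0],
  [[4,0,-3],[0,0,0],0],
  [[3,0,-3],[0,0,0],0],
  [[3,0,-3],[0,0,0],0],
  [[0,0,0],[0,0,0],0],
])

```text
time_s: 33.9
position: [0.4866, -0.0088, 0.137]
orientation: [-3.141, -0.001, -0.052]
contact_force: [-0.9, -0.1, 0.6]
width: 0.002
```

```bash
python3 th.py; python3 pf.py scene side; python3 row.py b
```

```text
theta mod 1.257 = 1.05 1.79 2nd 5.82
yellow None
yellow None
[ 0.48691264 -0.00852245  0.13758641] [-0.3321904  -0.02206773  0.50960016] 34.0
scene 31
side 32
start 0.40304804 fit [ 0.5458 -0.0127 -0.0527  0.0785] 0.10721225291490555
black_center [ 0.6078  0.0223 -0.0396] 0.181 2 press xy mm [58.8836 38.162 ]
purple_center [ 0.6361 -0.0113 -0.0393] 0.233 2 press xy mm [88.8819  6.1349]
walnut_center [ 0.6349 -0.0533 -0.0827] 0.207 2 press xy mm [ 89.9022 -35.9183]
[ 0.4861 -0.0087  0.1373] [-3.1415 -0.0003 -0.0522] -0.004108478860768598 [ 0.5862 -0.2007  0.369 ]
```

View pics/side_b.png

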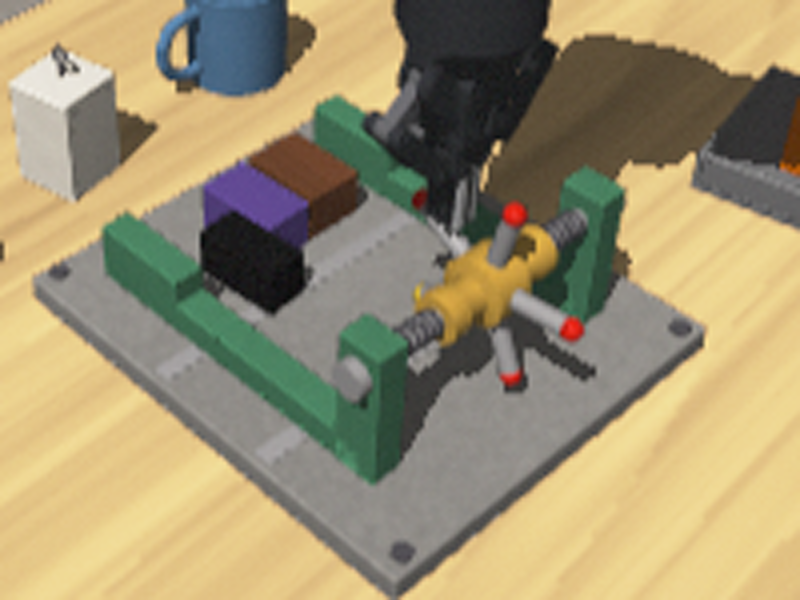

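Black has been knocked about 30 mm towards the robot: it now shows at (252,262) in the crop, off the row line. I go and fetch it.

>>> arm_command([
  [[-3,0,25],[0,0,0],0],
  [[-2,0,40],[0,0,0],0],
  [[12,3,0],[0,0,0.1],30],
  [[12,3,0],[0,0,0.14],60],
  [[12,3,0],[0,0,0.14],85],
  [[12,3,0],[0,0,0.14],85],
  [[12,3,0],[0,0,0.14],85],
  [[12,3,0],[0,0,0.14],85],
  [[12,3,0],[0,0,0.14],85],
  [[12,3,0],[0,0,0.14],85],
  [[12,3,0],[0,0,0.14],85],
  [[12,3,0],[0,0,0.14],85],
  [[5,1,0],[0,0,0.14],85],
  [[2,0,0],[0,0,0.07],85],
  [[0,0,0],[0,0,0],85],
])

```text
time_s: 36.0
position: [0.6082, 0.0223, 0.2019]
orientation: [-3.141, -0.0, 1.519]
contact_force: [-0.8, 1.4, -0.1]
width: 0.992
```

```bash
python3 w.py black_center .06 .03 .034 .02 .608 .022 wrist side;python3 -c "
from h import *
s=observe();print(s['position'],s['orientation'],s['width'])"
```

```text
wrist 35 eye [0.6116 0.0937 0.3317] dist 1.3 score 0.67 px 2552
   [0.6072 0.0222 0.0216] 0.037
side 36 eye [0.1109 0.5241 0.6699] dist 0.5 score 0.76 px 429
   [ 0.6076  0.0223 -0.0436] 0.104
all [0.6073 0.0225 0.0104] 0.077
[0.60787074 0.02225231 0.20229318] [-3.14150459e+00  9.39254726e-05  1.51592326e+00] 0.994817021591435
```

>>> arm_command([
  [[-0.5,1,-30],[0,0,0.04],85],
  [[0,0,-45],[0,0,0],85],
  [[0,0,-45],[0,0,0],85],
  [[0,0,-20],[0,0,0],85],
  [[0,0,-10],[0,0,0],85],
  [[0,0,0],[0,0,0],60],
  [[0,0,0],[0,0,0],50],
  [[0,0,0],[0,0,0],50],
  [[0,0,0],[0,0,0],50],
  [[0,0,0],[0,0,0],50],
])

```text
time_s: 37.2
position: [0.6089, 0.0236, 0.0543]
orientation: [3.138, -0.0, 1.558]
contact_force: [0.7, -0.6, 7.0]
width: 0.68
```

>>> arm_command([
  [[0,2,6],[0,0,0],50],
  [[0,2,20],[0,0,0],50],
  [[5,2,20],[0,0,-0.05],50],
  [[10,2,0],[0,0,0],50],
  [[10,0,0],[0,0,0],50],
  [[5,0,0],[0,0,0],50],
  [[0,0,0],[0,0,0],50],
])

```text
time_s: 37.9
position: [0.6376, 0.0311, 0.0968]
orientation: [-3.14, -0.0, 1.508]
contact_force: [0.3, 0.3, -2.0]
width: 0.683
```

```bash
python3 w.py black_center .06 .03 .034 .066 .638 .029 wrist;python3 -c "
from h import *
s=observe();print(s['position'],s['orientation'],s['width'])"
```

```text
wrist 37 eye [0.6419 0.1025 0.2265] dist 2.4 score 0.84 px 10172
   [0.6367 0.0307 3.1298] 0.107
[0.63694703 0.03129289 0.09708041] [-3.13950992e+00 -6.69748728e-05  1.50812684e+00] 0.6844505985536324
```

>>> arm_command([
  [[2,-1.5,-15],[0,0,0.01],50],
  [[0,0,-15],[0,0,0],50],
  [[0,0,-8],[0,0,0],50],
  [[0,0,-4],[0,0,0],50],
  [[0,0,-2],[0,0,0],50],
  [[0,0,-1],[0,0,0],50],
  [[0,0,0],[0,0,0],50],
])

```text
time_s: 38.7
position: [0.6392, 0.0299, 0.0544]
orientation: [-3.141, 0.0, 1.518]
contact_force: [-5.9, -1.0, 8.6]
width: 0.682
```

>>> arm_command([
  [[0,0,0],[0,0,0],75],
  [[0,0,0],[0,0,0],82],
  [[0,0,0],[0,0,0],82],
  [[0,0,20],[0,0,0],82],
  [[0,0,40],[0,0,0],85],
  [[0,0,45],[0,0,0],85],
  [[0,0,41],[0,0,-0.05],60],
  [[-10,-2,0],[0,0,-0.13],0],
  [[-20,-4,0],[0,0,-0.14],0],
  [[-25,-4,0],[0,0,-0.14],0],
  [[-25,-4,0],[0,0,-0.14],0],
  [[-25,-4,0],[0,0,-0.14],0],
  [[-25,-4,0],[0,0,-0.14],0],
  [[-25,-4,0],[0,0,-0.14],0],
  [[-20,-4,0],[0,0,-0.14],0],
  [[-20,-4,0],[0,0,-0.14],0],
  [[-12,-2,0],[0,0,-0.14],0],
  [[-8,0,0],[0,0,-0.13],0],
  [[0,0,0],[0,0,0],0],
])

```text
time_s: 40.6
position: [0.4239, -0.0062, 0.1995]
orientation: [3.141, -0.001, -0.054]
contact_force: [-0.2, -0.4, 0.3]
width: -0.005
```

```bash
python3 row.py c; python3 th.py
```

```text
black_center [ 0.6386  0.0283 -0.0437] 0.137 1 press xy mm [89.3164 45.752 ]
purple_center [ 0.6364 -0.0119 -0.0472] 0.203 2 press xy mm [89.2543  5.5441]
walnut_center [ 0.6352 -0.0542 -0.0667] 0.17 2 press xy mm [ 90.2255 -36.7831]
[ 0.4248 -0.0061  0.1992] [-3.1413  0.0002 -0.051 ] -0.0015370897996909289 [-0.4872  0.1338 -0.4405]
theta mod 1.257 = 1.02 3.14 2nd 10.31
yellow None
yellow None
[ 0.42467625 -0.00610329  0.19917544] [0.0892696  0.57781424 0.47770233] 41.1
```

>>> arm_command([
  [[0,0,-25],[0,0,0],0],
  [[0,0,-18],[0,0,0],0],
  [[0,0,-7],[0,0,0],0],
  [[6,0,0],[0,0,0],0],
  [[7,0,0],[0,0,0],0],
  [[7,0,0],[0,0,0],0],
  [[7,-1,0],[0,0,0],0],
  [[7,0,0],[0,0,0],0],
  [[7,0,0],[0,0,0],0],
  [[6,-1,-1],[0,0,0],0],
  [[5,0,-2],[0,0,0],0],
  [[4,0,-3],[0,0,0],0],
  [[3,0,-3],[0,0,0],0],
  [[3,0,-3],[0,0,0],0],
  [[0,0,0],[0,0,0],0],
])

```text
time_s: 42.6
position: [0.4871, -0.0082, 0.137]
orientation: [-3.141, -0.001, -0.052]
contact_force: [-1.2, -0.1, 0.9]
width: 0.001
```

>>> arm_command([
  [[-2,0,22],[0,0,0],0],
  [[-4,0,40],[0,0,0],0],
  [[-20,0,0],[0,0,0],0],
  [[-20,1,0],[0,0,0],0],
  [[-16,1,0],[0,0,0],0],
  [[0,0,-25],[0,0,0],0],
  [[0,0,-18],[0,0,0],0],
  [[0,0,-7],[0,0,0],0],
  [[6,0,0],[0,0,0],0],
  [[7,0,0],[0,0,0],0],
  [[7,0,0],[0,0,0],0],
  [[7,-1,0],[0,0,0],0],
  [[7,0,0],[0,0,0],0],
  [[7,0,0],[0,0,0],0],
  [[6,-1,-1],[0,0,0],0],
  [[5,0,-2],[0,0,0],0],
  [[4,0,-3],[0,0,0],0],
  [[3,0,-3],[0,0,0],0],
  [[3,0,-3],[0,0,0],0],
  [[0,0,0],[0,0,0],0],
])

```text
time_s: 44.6
position: [0.4871, -0.0082, 0.137]
orientation: [-3.141, -0.001, -0.052]
contact_force: [-1.3, 0.7, 0.5]
width: 0.001
```

```bash
python3 th.py; python3 pf.py scene side; python3 row.py d
```

```text
theta mod 1.257 = 1.06 2.74 2nd 7.03
yellow None
yellow [327.5 231.5]
[ 0.48735733 -0.00810184  0.13755076] [-0.23862296  0.13341384 -1.48773709] 44.7
scene 44
side 45
start 0.91460544 fit [ 0.5458 -0.0127 -0.055   0.0658] 0.12051229178905487
black_center [ 0.6414  0.024  -0.3042] 0.324 1 press xy mm [92.3122 41.6112]
purple_center [ 0.6363 -0.0115 -0.0091] 0.167 2 press xy mm [89.0947  5.97  ]
walnut_center [ 0.6352 -0.0535 -0.0615] 0.219 2 press xy mm [ 90.2404 -36.0486]
[ 0.4866 -0.0081  0.1373] [-3.1415 -0.0003 -0.0521] -0.0010792955396319534 [ 0.37   -0.2897  0.8453]
```

>>> arm_command([
  [[-2,0,22],[0,0,0],0],
  [[-4,0,40],[0,0,0],0],
  [[-20,0,0],[0,0,0],0],
  [[-20,1,0],[0,0,0],0],
  [[-16,1,0],[0,0,0],0],
  [[0,0,0],[0,0,0],0],
])

```text
time_s: 45.8
position: [0.4232, -0.0061, 0.1994]
orientation: [3.141, -0.0, -0.052]
contact_force: [-0.0, -0.6, -0.6]
width: -0.003
```

```bash
python3 row.py e; python3 th.py
```

```text
black_center [ 0.638   0.0286 -0.0379] 0.265 2 press xy mm [88.7013 46.085 ]
purple_center [ 0.6369 -0.0107 -0.0424] 0.157 2 press xy mm [89.6518  6.8027]
walnut_center [ 0.6346 -0.0542 -0.0328] 0.192 2 press xy mm [ 89.7222 -36.757 ]
[ 0.4249 -0.0061  0.1991] [-3.1412  0.0003 -0.0521] 0.00046080734716738103 [-0.2518  0.3432 -0.0128]
theta mod 1.257 = 1.03 3.02 2nd 9.74
yellow None
yellow [327.5 231.5]
[ 0.42472672 -0.00611317  0.19914692] [1.12008711 0.02101952 0.66958848] 46.3
```

Row still in place. Next stroke.

>>> arm_command([
  [[0,0,-25],[0,0,0],0],
  [[0,0,-18],[0,0,0],0],
  [[0,0,-7],[0,0,0],0],
  [[6,0,0],[0,0,0],0],
  [[7,0,0],[0,0,0],0],
  [[7,0,0],[0,0,0],0],
  [[7,-1,0],[0,0,0],0],
  [[7,0,0],[0,0,0],0],
  [[7,0,0],[0,0,0],0],
  [[6,-1,-1],[0,0,0],0],
  [[5,0,-2],[0,0,0],0],
  [[4,0,-3],[0,0,0],0],
  [[3,0,-3],[0,0,0],0],
  [[3,0,-3],[0,0,0],0],
  [[0,0,0],[0,0,0],0],
])

```text
time_s: 47.8
position: [0.4871, -0.0082, 0.137]
orientation: [-3.141, -0.001, -0.052]
contact_force: [-1.3, -0.3, 0.6]
width: 0.005
```

>>> arm_command([
  [[-2,0,22],[0,0,0],0],
  [[-4,0,40],[0,0,0],0],
  [[-20,0,0],[0,0,0],0],
  [[-20,1,0],[0,0,0],0],
  [[-16,1,0],[0,0,0],0],
  [[0,0,-25],[0,0,0],0],
  [[0,0,-18],[0,0,0],0],
  [[0,0,-7],[0,0,0],0],
  [[6,0,0],[0,0,0],0],
  [[7,0,0],[0,0,0],0],
  [[0,0,0],[0,0,0],0],
])

```text
time_s: 48.9
position: [0.4391, -0.0062, 0.1502]
orientation: [-3.141, -0.002, -0.052]
contact_force: [0.5, -0.2, 0.1]
width: 0.0
```

```bash
python3 row.py f; python3 th.py; python3 pf.py scene side
```

```text
black_center [ 0.6378  0.0263 -0.088 ] 0.316 2 press xy mm [88.6277 43.7862]
purple_center [ 0.6359 -0.0109 -0.0401] 0.238 2 press xy mm [88.6798  6.5098]
walnut_center [ 0.6356 -0.0543 -0.0922] 0.22 2 press xy mm [ 90.704  -36.8345]
[ 0.4377 -0.0061  0.1495] [-3.1416 -0.0006 -0.0521] -8.416633936775136e-05 [-0.0236 -1.0819  0.2296]
theta mod 1.257 = 1.19 3.04 2nd 9.34
yellow None
yellow None
[ 0.43755181 -0.00614426  0.14936176] [-0.34490868  0.29766104 -0.39957847] 49.4
scene 56
side 57
start 1.100466 fit [ 0.5453 -0.0126 -0.0566  0.0586] 0.12631192803382874
```

>>> arm_command([
  [[5,0,0],[0,0,0],0],
  [[5,0,0],[0,0,0],0],
  [[5,-1,0],[0,0,0],0],
  [[5,0,0],[0,0,0],0],
])

```text
time_s: 49.9
position: [0.4573, -0.0071, 0.1487]
orientation: [-3.141, 0.002, -0.052]
contact_force: [-6.6, 0.2, -2.6]
width: -0.001
```

>>> arm_command([
  [[4,0,0],[0,0,0],0],
  [[4,-1,0],[0,0,0],0],
  [[4,0,-1],[0,0,0],0],
])

```text
time_s: 50.2
position: [0.4692, -0.0081, 0.1476]
orientation: [-3.141, 0.002, -0.052]
contact_force: [-5.8, -0.6, -0.1]
width: 0.001
```

>>> arm_command([
  [[4,0,-2],[0,0,0],0],
  [[3,0,-2],[0,0,0],0],
])

```text
time_s: 50.4
position: [0.4763, -0.0083, 0.1437]
orientation: [3.142, 0.002, -0.052]
contact_force: [-4.8, -0.2, 1.7]
width: 0.003
```

>>> arm_command([
  [[2,0,-2],[0,0,0],0],
  [[1,0,-2],[0,0,0],0],
])

```text
time_s: 50.6
position: [0.4801, -0.0084, 0.1402]
orientation: [3.142, -0.001, -0.052]
contact_force: [-3.5, -0.8, 3.6]
width: 0.001
```

>>> arm_command([
  [[2,0,-2],[0,0,0],0],
  [[2,0,-2],[0,0,0],0],
])

```text
time_s: 50.8
position: [0.4832, -0.0086, 0.1369]
orientation: [3.141, 0.001, -0.053]
contact_force: [-15.8, -2.6, 19.7]
width: 0.002
```

>>> arm_command([
  [[0,0,0],[0,0,0],0],
  [[0,0,0],[0,0,0],0],
  [[0,0,0],[0,0,0],0],
])

```text
time_s: 51.1
position: [0.4831, -0.0086, 0.137]
orientation: [3.141, 0.001, -0.053]
contact_force: [-10.8, -2.9, 12.9]
width: 0.001
```

>>> arm_command([
  [[0,0,0],[0,0,0],0],
  [[0,0,0],[0,0,0],0],
  [[-3,0,4],[0,0,0],0],
  [[-4,0,22],[0,0,0],0],
  [[0,0,35],[0,0,0],0],
  [[-20,0,20],[0,0,0],0],
  [[-20,0,0],[0,0,0],0],
  [[-8,0,0],[0,0,0],0],
  [[0,0,0],[0,0,0],0],
])

```text
time_s: 52.0
position: [0.4285, -0.0082, 0.2174]
orientation: [3.141, -0.001, -0.052]
contact_force: [0.2, 0.5, -0.9]
width: 0.0
```

```bash
python3 row.py g; python3 th.py; python3 pf.py scene side
```

```text
black_center [ 0.6382  0.0208 -0.1277] 0.342 2 press xy mm [89.3169 38.3301]
purple_center [ 0.6362 -0.0115 -0.1185] 0.245 2 press xy mm [89.0578  5.9061]
walnut_center [ 0.6368 -0.0506 -0.1742] 0.252 2 press xy mm [ 91.7003 -33.0952]
[ 0.4288 -0.0081  0.217 ] [-3.1412  0.0004 -0.0521] 4.1167998225665966e-05 [-0.032  -0.0494 -0.4392]
theta mod 1.257 = 0.93 3.1 2nd 7.98
yellow None
yellow [291.3 197.9]
[ 0.42866365 -0.00811358  0.21708155] [ 0.64832943 -0.35882712  0.53324031] 52.5
scene 62
side 63
start 1.1714554 fit [ 0.5456 -0.0127 -0.0526  0.0542] 0.13195684552192688
```

View pics/scene_g.png

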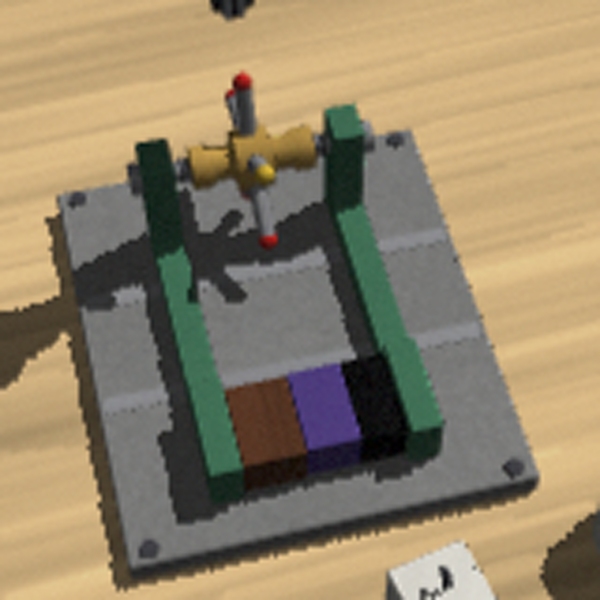

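View pics/side_g.png

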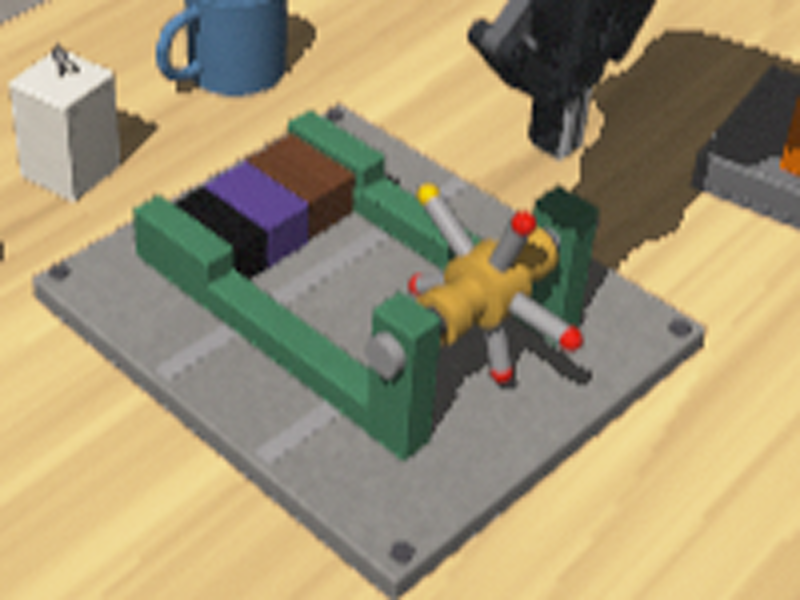

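The row is closed tight: all three blocks touch, both jaws bear on the outer faces, and the fitted half-gap is 54.2 mm against 54 for the blocks. I make one more push to confirm it is firm.

>>> arm_command([
  [[20,0,0],[0,0,0],0],
  [[21,0,0],[0,0,0],0],
  [[0,0,-30],[0,0,0],0],
  [[0,0,-27],[0,0,0],0],
  [[0,0,-9],[0,0,0],0],
  [[5,0,-5],[0,0,0],0],
  [[4,0,-4],[0,0,0],0],
  [[2,0,-2],[0,0,0],0],
  [[0,0,0],[0,0,0],0],
])

```text
time_s: 53.5
position: [0.4813, -0.0081, 0.1409]
orientation: [-3.141, -0.001, -0.052]
contact_force: [0.0, -0.5, 0.1]
width: 0.002
```

>>> arm_command([
  [[1.5,0,-1.5],[0,0,0],0],
  [[0,0,0],[0,0,0],0],
  [[0,0,0],[0,0,0],0],
])

```text
time_s: 53.8
position: [0.4823, -0.0082, 0.1396]
orientation: [3.141, -0.001, -0.052]
contact_force: [-2.1, 0.7, 4.3]
width: -0.0
```

>>> arm_command([
  [[0.8,0,-1],[0,0,0],0],
  [[0,0,0],[0,0,0],0],
  [[0,0,0],[0,0,0],0],
])

```text
time_s: 54.1
position: [0.4829, -0.0082, 0.1389]
orientation: [3.141, -0.001, -0.052]
contact_force: [-6.0, -0.5, 9.8]
width: -0.002
```

>>> arm_command([
  [[0.6,0,-0.7],[0,0,0],0],
  [[0,0,0],[0,0,0],0],
  [[0,0,0],[0,0,0],0],
  [[0,0,0],[0,0,0],0],
])

```text
time_s: 54.5
position: [0.4833, -0.0082, 0.1384]
orientation: [3.141, -0.0, -0.052]
contact_force: [-8.3, -0.6, 13.1]
width: -0.003
```

A lasting 15.5 N without yielding, so the clamp is tight. I let go and back off.

>>> arm_command([
  [[-3,0,4],[0,0,0],0],
  [[-4,0,22],[0,0,0],0],
  [[0,0,35],[0,0,0],0],
  [[-15,0,30],[0,0,0],0],
  [[-15,0,10],[0,0,0],0],
  [[0,0,0],[0,0,0],0],
  [[0,0,0],[0,0,0],0],
])

```text
time_s: 55.2
position: [0.4466, -0.0083, 0.2381]
orientation: [3.141, -0.001, -0.052]
contact_force: [0.2, -0.6, 0.1]
width: 0.001
```

```bash
python3 th.py; python3 pf.py scene side
python3 - <<'E'
from h import *
p=cams.capture("scene");cv2.imwrite('pics/final.png',cv2.resize(p['frame'],(800,600)))
E
```

```text
theta mod 1.257 = 0.93 3.18 2nd 8.05
yellow None
yellow [291.3 197.9]
[ 0.44640928 -0.00823594  0.23720118] [-7.84707097e-04 -9.69695462e-01 -2.34151339e-01] 55.3
scene 66
side 67
start 1.1699944 fit [ 0.5454 -0.0128 -0.0495  0.054 ] 0.13345079123973846
```

View pics/final.png

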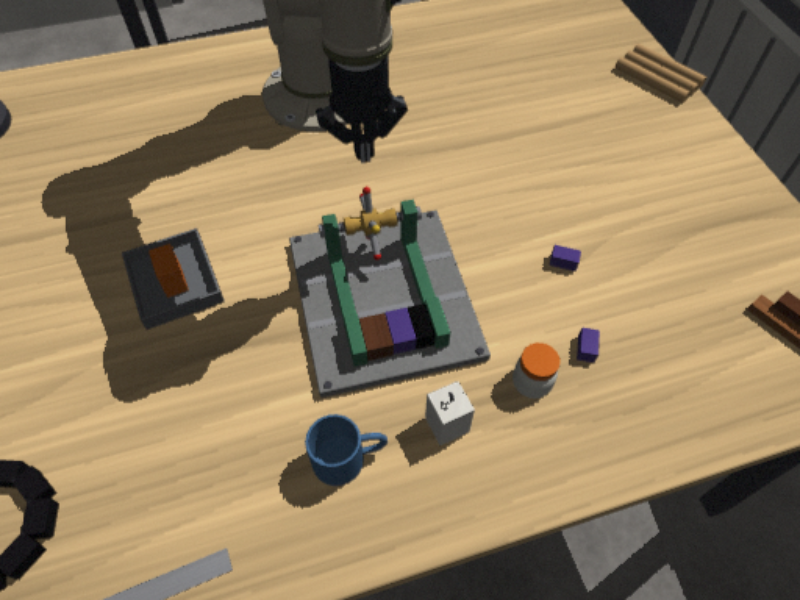

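The final picture shows the spacer in the tray at (168,270) and the row clamped at (398,330). The mug, jar and column are untouched and the arm is clear.

```bash
python3 -c "
from h import *
print(workorder.hand_in())"
```

```text
the job is handed in; nothing more can be done
None
```

The job is done and handed in at about 55 s. The orange spacer is in the tray, and the walnut, purple (the largest of the three) and black blocks are clamped in one row between the jaws. The beech and white blocks were not on the table.

- **Knock:** after the first turns of the sleeve the black block had moved about 30 mm towards the robot. I picked it up, put it back in the row and finished clamping.
- **Clamp:** the sleeve ended at about 7.2 rad. The jaws measured about 108 mm apart, which matches the blocks' total width of 108 mm. A second push on the spoke held a steady 15.5 N without the sleeve turning, and then I let go.
- **Last look:** the arm is clear of everything with no contact force, and the glue jar, mug and white column look untouched.
- **Weaker checks:** just before the last strokes the blocks measured within about 1.5 mm of the jaw-face centre. Once clamped, the jaws hide much of them and the fits are poor (about 89 to 92 mm against the 90 mm target). The final centring and straightness therefore rest mainly on the pictures.

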